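# Cover the parts pot on its telescopic column

## Task

Take the round blue cover off its sloping rack by its bar handle and set it on the round grey parts pot, so that its plug is in the pot's mouth and it sits fully seated and level on the rim, with the little red pin beside the rim held down; then let go. The pot's column is left at a different height each time, so feel for the rim: do not drop the cover, do not press hard, and do not disturb the other things on the bench.

Things in the scene. Friction and masses are not known exactly. Their poses are not given: they have to be found in the camera images.
- cover: loose round cover, 0.3-0.55 kg: aluminium plug 120 mm wide, 14 deep (lower edge bevelled 5), blue flange 156 wide, 6 thick, black bar handle 100 mm long along cover y, 14 thick along x, 40-58 mm above the plug's underside, open below, on posts at y = +-40 mm. Origin: centre of plug underside; z to the handle. Lies on the rack tilted 32 deg, plug against two 10 mm pins: lift along its own z
- cover_grip (a point): middle of the cover's bar handle, the point to grip: on the cover's axis, 47 mm above the plug's underside; same axes as the cover
- cover_rack: plywood rack fixed to the bench: board 130 x 114 mm sloping at 32 degrees, low side towards the rack's own -x (the robot's side), high side at its +x; centre of the board's upper face 74 mm above the bench, highest point about 110 mm. Origin: centre of its foot, on the bench; z up. Its place and yaw vary, and it may change places with the pot
- pot_stand: dark foot, 124 mm wide, fixed; its column carries a round pot: outside 134, mouth 126 mm wide (plug has 3 mm play all round), rim flat and level. Origin: centre of foot underside, on the pot axis; z up. THE RIM STANDS 120 TO 180 mm ABOVE THE BENCH, set anew each time, not reported: feel or see it. A rubber mount lets the pot sink 1 mm per 4 N. Seated, the plug's underside is 14 mm below the rim
- seat_pin (a joint): small red sprung pin (6 mm thick, in a brass boss on the outside of the pot's wall, 71 mm from the axis on the stand's own -x side) that stands 6 mm above the rim: 0 = up, 0.006 m = pressed flush with the rim, as when the cover's flange lies on the rim. It takes under 1 N: the cover's own weight holds it down
- stain_tin: round stain tin with a red label, 77 mm in diameter and height, loose; origin at the centre of its underside
- tape_measure: black and white tape measure, 89 x 126 x 40 mm, loose; origin at the centre of its underside
- frame_post: short length of white ribbed round frame post lying flat, 28 x 267 x 28 mm (long along its y), loose; origin at the centre of its underside
- screwdriver_red: screwdriver with a red handle, 26 x 207 x 26 mm, loose; origin at the centre of the underside

How it is judged:
By the outcome, as a careful person would: the job done as asked, in the order asked, and still so for the second after the job is handed in, with the robot touching nothing.
It also fails if it takes over 45 s, if anything falls off the work surface, if the arm or the gripper's body presses on something with over 40 N, if the wrist force passes 120 N, or if a joint passes its speed limit or range.

## Robot

A 6-joint arm with a two-finger parallel gripper is mounted at the origin on the work surface; the furniture and walls round the work are solid. World frame = base frame: x ahead of the robot, y to its left, z up, the work surface at z = 0. Lengths are in mm, angles in degrees, forces in N, time in s.
With the tool pointing down it reaches from about 300 to 875 mm from the base axis. Payload 6.4 kg.
Tool frame: the origin (TCP) lies midway between the tips of the shut fingers; the grasp point (between the pads) lies 19 mm behind it (grip_point_offset is the distance from the TCP to the grasp point, in mm); z points along the fingers, y is the line along which they close (so a half turn about z gives the same grasp; the last joint's range is limited). The gripper opens to 88 mm and grips with 3 to 60 N. Pads are 18 mm wide; open, the fingers measure 123 mm over their backs; the gripper's body (75 mm by 187 mm) begins 45 mm behind the grasp point.
Start: joints at [-77.137, 10.359, 92.074, -0, 77.567, -11.82], TCP at [240.136, -522.471, 238.714] pointing down, gripper open.
Joint ranges: [-171.53, 171.53], [-51.25, 118.39], [17.06, 147.69], [-65.23, 245.23], [0, 150.52], [-178.68, 178.68]. Speed limits (degrees/s): [147.25, 147.25, 172.46, 180, 180, 180].

## Interface

Orientations are given as [roll, pitch, yaw] about the fixed x, y, z axes, in that order (R = Rz(yaw) Ry(pitch) Rx(roll)).
In Python, from station import * gives the robot as it stands. Calls block until the motion is done:
- move_to(position, orientation): joint-space move of the TCP to a pose.
- movel(position, frame=None, max_speed=150, contact_N=None): straight line of the TCP; frame=None keeps the orientation; max_speed is the mean speed in mm/s. With contact_N (N) it stops when the force on the tool has changed by that much, and returns True; else False.
- movej(angles): joint-space move.
- gripper_to(opening, force=None): finger opening in mm; force is the grip in N (None keeps the last); returns when the fingers have stopped.
- wait(seconds).
- solve_ik(position, orientation): joint angles nearest the present ones, or None.
- observe(): the state.
- get_image(name): name is "side" or "top"; returns a dict with "frame" (384x512x3 uint8, red, green, blue), "depth" (384x512 float32, mm along the optical axis (not along the pixel's ray), 0 where there is no reading), "intrinsics" (3x3 intrinsics, pixels), "world_to_cam" (4x4, takes a point from world to camera coordinates). Camera axes: x right, y down, z forward; pixel columns grow to the right and rows downward; lengths in mm; the calibration is good to about 2 mm. A picture is of the moment at which its call begins.
A pose or a line that the arm cannot do raises MotionError and nothing moves.
- sign_off(): hands the job in; it is judged then, once.
The state is a dict: "time": time; "joints": joint angles; "dq": joint speeds; "tau": joint torques, N m; "ee_pos": TCP position; "tcp_rot": TCP orientation; "ft_force": force on the tool from outside, world axes, zero at the start; "torque": the same for the moment, N m; "opening": finger opening in mm; "finger_force": force on a finger pad.
Only numpy, scipy, OpenCV 4.12 (cv2) and the standard library are available. Lean on these libraries where they do the work, as an engineer would, in place of code of your own. Each camera call takes 0.05 s, during which the arm holds its last target. There are 200 camera calls.

## Working session

There is one attempt and no reset: what is moved stays moved. The work goes in short steps, each a Python script; the robot and the scene stay as the last script left them, time stands still between calls to the robot, and variables do not carry over. Pictures are saved under pics/ and viewed, at most 10 in all, crops included, and the job is handed in when it is done.

```bash
mkdir -p pics; ls; python3 - <<'E'
from station import *
import cv2,pickle
d={n:get_image(n) for n in("side","top")}
pickle.dump(d,open("im0.pkl","wb"))
for n in d:
    cv2.imwrite(f"pics/{n}0.png",d[n]["frame"][:,:,::-1]); print(n,d[n]["intrinsics"].round(1).tolist(),d[n]["world_to_cam"].round(3).tolist(),(d[n]["depth"]>0).mean())
s=observe();print({k:s[k] for k in("time","ee_pos","tcp_rot","opening","ft_force")})
E
```

```text
pics
side [[471.9, 0.0, 257.1], [0.0, 471.9, 187.8], [0.0, 0.0, 1.0]] [[-0.968, -0.251, 0.007, 531.861], [-0.155, 0.578, -0.801, 55.414], [0.197, -0.777, -0.598, 1504.722], [0.0, 0.0, 0.0, 1.0]] 0.9963328043619791
top [[472.5, 0.0, 246.8], [0.0, 472.5, 193.4], [0.0, 0.0, 1.0]] [[0.0, -1.0, -0.003, 184.347], [-0.994, 0.0, -0.108, 501.347], [0.108, 0.003, -0.994, 1594.174], [0.0, 0.0, 0.0, 1.0]] 0.9960886637369791
{'time': 0.1, 'ee_pos': array([ 240.00584322, -521.99040053,  237.92449686]), 'tcp_rot': array([-1.79912591e+02, -1.64217152e-02,  2.46815598e+01]), 'opening': 88.05443137616881, 'ft_force': array([ 0.289814  , -0.70777533, -0.59661872])}
```

View pics/side0.png

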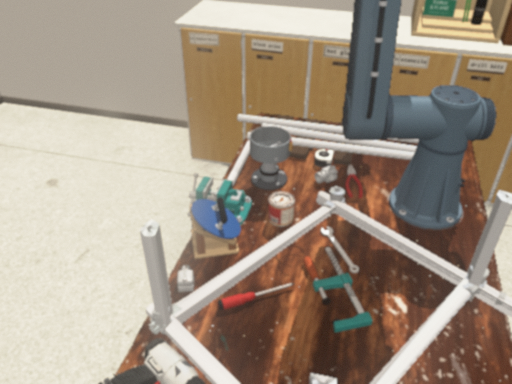

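View pics/top0.png

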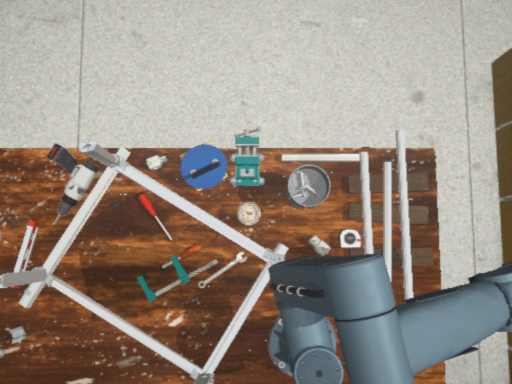

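Side view: cover at (215,218) on its rack, pot at (270,145), tin at (281,208). Top view: cover at (204,167) with its bar running (191,176)–(219,161), pot at (309,185), a green vise between them at (247,160), tin at (249,212).

```bash
cat > h.py <<'E'
import numpy as np,cv2
def cloud(d):
    K,T,z=d["intrinsics"],d["world_to_cam"],d["depth"]
    v,u=np.indices(z.shape)
    pc=np.stack([(u-K[0,2])/K[0,0]*z,(v-K[1,2])/K[1,1]*z,z],-1)
    return (pc-T[:3,3])@T[:3,:3]
def blue(d):
    h=cv2.cvtColor(d["frame"],cv2.COLOR_RGB2HSV)
    m=cv2.inRange(h,(105,150,60),(125,255,255))
    n,l,s,c=cv2.connectedComponentsWithStats(m)
    return l==1+np.argmax(s[1:,4])
def ray(d,u,v):
    K,T=d["intrinsics"],d["world_to_cam"]; R=T[:3,:3]
    return -R.T@T[:3,3], R.T@np.array([(u-K[0,2])/K[0,0],(v-K[1,2])/K[1,1],1])
def hit(d,uv,p,n):  # ray to plane
    o=ray(d,*uv)
    return o[0]+o[1]*(n@(p-o[0]))/(n@o[1])
E
python3 - <<'E'
from h import *
import pickle
np.set_printoptions(precision=1,suppress=True)
D=pickle.load(open("im0.pkl","rb"))
P=[];C={}
for n,d in D.items():
    c=C[n]=cloud(d); m=blue(d)
    e=cv2.erode(m.astype(np.uint8),np.ones((3,3)))>0
    p=c[e]; q=p-np.median(p,0); p=p[np.linalg.norm(q,axis=1)<90]; 
    # robust plane
    for _ in range(4):
        mu=p.mean(0); nn=np.linalg.svd(p-mu,full_matrices=False)[2][2]; nn*=np.sign(nn[2]); r=(p-mu)@nn; p=p[abs(r)<max(2,2*r.std())]
    hull=cv2.convexHull(np.argwhere(m)[:,::-1].astype(np.int32))
    el=cv2.fitEllipse(hull)
    ctr=hit(d,el[0],mu,nn)
    print(n,m.sum(),"n",nn,"tilt",np.degrees(np.arccos(nn[2])),"yaw of n",np.degrees(np.arctan2(nn[1],nn[0])),"rms",r.std(),"ell",el,"ctr",ctr)
    hp=np.array([hit(d,t,mu,nn) for t in hull[:,0].astype(float)]); print(" hull radius",np.linalg.norm(hp-ctr,axis=1).round(0))
    # handle: points 20..45mm above plane, within 60 of axis
    w=c-ctr; h=w@nn; rad=np.linalg.norm(w-h[...,None]*nn,axis=2)
    hm=(h>24)&(h<50)&(rad<60); k=c[hm]; a=k.mean(0); dirv=np.linalg.svd(k-a)[2][0]
    print(" handle n",hm.sum(),"mean",a,"h",np.percentile(h[hm],[5,50,95]),"dir",dirv, "extent",np.ptp((k-a)@dirv))
    P.append(p)
# pot by top/side depth
for n in C:
    c=C[n]; 
    if n=="top": u,v=309,185
    else: u,v=270,140
    sub=c[v-28:v+28,u-28:u+28].reshape(-1,3)
    print(n,"z hist",np.histogram(sub[:,2],np.arange(-10,210,10))[0])
# height map around vise and path
c=C["top"]
for (u0,u1,v0,v1) in [(228,266,125,190),(280,335,150,210)]:
    s=c[v0:v1,u0:u1].reshape(-1,3); s=s[s[:,2]>30]; print(s.min(0),s.max(0))
g=c[130:225:5,170:345:6]; print(g[...,2].round(0).astype(int)); print(g[0,0],g[0,-1],g[-1,0])
E
```

```text
Traceback (most recent call last):
  File "h.py", line 11, in blue
    return l==1+np.argmax(s[1:,4])
                ~~~~~~~~~^^^^^^^^^
ValueError: attempt to get argmax of an empty sequence
```

```bash
sed -i 's/(105,150,60),(125,255,255)/(100,110,40),(130,255,255)/' h.py
cat > m.py <<'E'
from h import *
import pickle
np.set_printoptions(precision=1,suppress=True,linewidth=220)
D=pickle.load(open("im0.pkl","rb"))
for n,(u,v) in {"side":(205,225),"top":(190,160)}.items(): print(cv2.cvtColor(D[n]["frame"],cv2.COLOR_RGB2HSV)[v,u])
C={}
for n,d in D.items():
    c=C[n]=cloud(d); m=blue(d)
    e=cv2.erode(m.astype(np.uint8),np.ones((3,3)))>0
    p=c[e]; q=p-np.median(p,0); p=p[np.linalg.norm(q,axis=1)<90]
    for _ in range(4):
        mu=p.mean(0); nn=np.linalg.svd(p-mu,full_matrices=False)[2][2]; nn*=np.sign(nn[2]); r=(p-mu)@nn; p=p[abs(r)<max(2,2*r.std())]
    hull=cv2.convexHull(np.argwhere(m)[:,::-1].astype(np.int32))
    el=cv2.fitEllipse(hull); ctr=hit(d,el[0],mu,nn)
    print(n,m.sum(),"n",nn.round(3),"tilt",np.degrees(np.arccos(nn[2])),"yaw of n",np.degrees(np.arctan2(nn[1],nn[0])),"rms",r.std(),"ell",el,"ctr",ctr)
    hp=np.array([hit(d,t,mu,nn) for t in hull[:,0].astype(float)]); print(" hull radius",np.linalg.norm(hp-ctr,axis=1).round(0))
    w=c-ctr; h=w@nn; rad=np.linalg.norm(w-h[...,None]*nn,axis=2)
    hm=(h>24)&(h<50)&(rad<60); k=c[hm]; a=k.mean(0); dv=np.linalg.svd(k-a)[2][0]
    print(" handle n",hm.sum(),"mean",a,"h",np.percentile(h[hm],[5,50,95]),"dir",dv.round(3),"extent",np.ptp((k-a)@dv))
for n,(u,v) in {"top":(309,185),"side":(270,140)}.items():
    sub=C[n][v-28:v+28,u-28:u+28].reshape(-1,3)
    print(n,"z hist",np.histogram(sub[:,2],np.arange(-10,210,10))[0])
c=C["top"]; g=c[130:225:5,170:345:6]; print(g[...,2].round(0).astype(int)); print(g[0,0],g[0,-1],g[-1,0])
E
python3 m.py
```

```text
[109 103 168]
[107 152 175]
side 326 n [-0.5 -0.2  0.8] tilt 32.08339495382587 yaw of n -154.46193906542018 rms 1.1045522052695977 ell ((229.69461059570312, 224.5922088623047), (17.672840118408203, 29.605928421020508), 173.89698791503906) ctr [544.6 325.5  70.1]
 hull radius [31. 36. 40. 52. 67. 64. 30. 69. 71. 61. 38. 32.]
 handle n 131 mean [559.9 334.8 121.2] h [25.8 35.4 39.2] dir [-0.4  0.9 -0. ] extent 81.30706130937989
top 1356 n [-0.5 -0.2  0.8] tilt 31.963816249874498 yaw of n -153.81828629453034 rms 2.5303193011933955 ell ((203.31422424316406, 166.3177490234375), (42.79885482788086, 45.86582565307617), 67.22762298583984) ctr [584.8 328.5  91.4]
 hull radius [77. 76. 77. 77. 78. 78. 78. 78. 78. 78. 76. 77. 77. 76. 76. 76. 76. 74. 73. 74. 75. 74. 75. 75. 75. 76. 76. 76. 77.]
 handle n 152 mean [567.5 320.8 122. ] h [26.9 36.  43.2] dir [-0.4  0.9 -0. ] extent 97.12231953327296
top z hist [680 637 102 167  36   0   0   0   0   0   0  67 779 198 144  51  43 111 106   1   0]
side z hist [261 306  55 226 158 310 104  31  27   0   0   6 201 196 213 199 225 236  94   0   0]
[[-749 
[... 2266 characters left out ...]
   -2    6   -2    1]
 [   3   42   26   35   21    0    3    2    2   -1   -4   -2   66   76   73    4   -1    5   -4    5    1  111  175  114  176    0   -1    2    0    1]
 [  -1    9   11   36   29   24   -3    4   -1    2   -7   -4   76   72   68   -3    1   -6    2    5   -3    3   -3   -1    1   -5    4   -4   -1   -1]
 [  -4   -4   -5    3   37   36   28    7  -10    0   -4   -1   70   76   73    0    3   -3    0    1   -3   -7   -4    0    1    2    6    1   -6    0]
 [   7    2    9    1   -6   32   35   31   23    3    4    2   73   66   76   -4    6    4    3    4   -4   -3    0    2   -6    2   -5    4   -4   -8]]
[ 915.   583.6 -749.1] [ 913.6 -313.6 -745.6] [411.1 449.9   7.3]
```

```bash
cat > a.py <<'E'
from station import *
from h import *
import pickle
np.set_printoptions(precision=1,suppress=True,linewidth=200)
D={}
for n in("side","top"):
    L=[get_image(n) for _ in range(7)]
    D[n]=dict(L[0],depth=np.median([l["depth"] for l in L],0),frame=np.mean([l["frame"] for l in L],0).round().astype(np.uint8))
pickle.dump(D,open("im1.pkl","wb"))
C={n:cloud(d) for n,d in D.items()}
t=[]
for n,(u,v,r) in {"side":(270,143,36),"top":(309,185,36)}.items():
    t.append(cv2.resize(D[n]["frame"][v-r:v+r,u-r:u+r,::-1],None,fx=5.5,fy=5.5,interpolation=cv2.INTER_CUBIC))
    c=C[n][v-r:v+r,u-r:u+r].reshape(-1,3); c=c[(c[:,2]>130)&(c[:,2]<200)]
    print(n,np.histogram(c[:,2],np.arange(130,200,4))[0],"top pct",np.percentile(c[:,2],[90,95,98]))
    # rim by plane-band circle fit
    z=np.percentile(c[:,2],95)
    p=c[abs(c[:,2]-z)<6]
    from scipy.optimize import least_squares
    for R in(65,None):
        f=(lambda x:np.hypot(p[:,0]-x[0],p[:,1]-x[1])-65) if R else (lambda x:np.hypot(p[:,0]-x[0],p[:,1]-x[1])-x[2])
        s=least_squares(f,[*p[:,:2].mean(0),65],loss="soft_l1"); print(len(p),p[:,2].mean(),s.x,np.abs(s.fun).mean())
cv2.imwrite("pics/pot.png",np.hstack(t))
E
python3 a.py; sed -i 's/im0/im1/' m.py; python3 m.py | grep -v '^\[\| \[' 
```

```text
side [ 96  81  83  88  84  93  84  82 100  81 108   1   0   0   0   0   0] top pct [170.3 171.4 172. ]
207 169.59650946171593 [509.5  -9.8  65. ] 1.3629747563510342
207 169.59650946171593 [509.5  -9.8  64.9] 1.35987951037317
top [121  29  20  23  20  12  16  25  21  64 114   7   1   0   0   0   0] top pct [171.9 172.6 173.4]
183 170.68469302997423 [511.1  -8.9  65. ] 1.3272854660240838
183 170.68469302997423 [511.1  -8.9  64.7] 1.2920880876334848
```

View pics/pot.png

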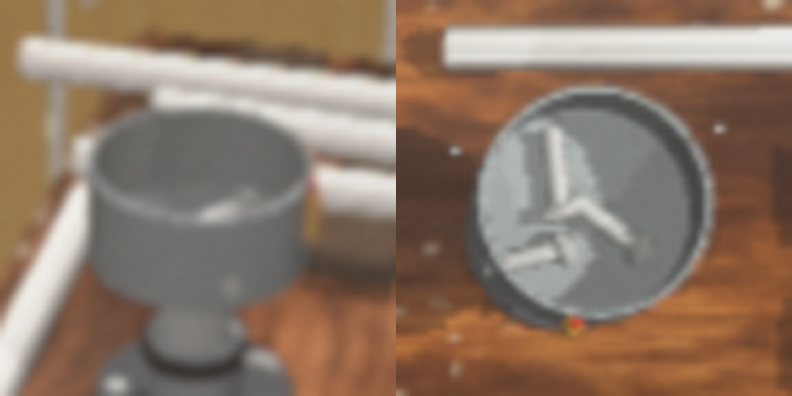

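The picture shows the rim clearly in both views, with the red pin at the robot side (574,325). Pot axis is about (510,-9) and the rim about 171, agreeing between views to under 2 mm.

```bash
sed -i 's/(100,110,40)/(100,85,40)/' h.py; python3 m.py | head -12 | grep -v radius
python3 - <<'E'
from station import *
import numpy as np
from scipy.spatial.transform import Rotation as Ro
for yaw in (26,):
  for s in (1,-1):
    a,t=np.radians([yaw,32]);n=np.array([-np.sin(t)*np.cos(a),-np.sin(t)*np.sin(a),np.cos(t)])
    x=np.array([np.cos(t)*np.cos(a),np.cos(t)*np.sin(a),np.sin(t)])*s
    R=np.column_stack([np.cross(x,-n),x,-n]);g=np.array([572,322,114.])
    e=Ro.from_matrix(R).as_euler("xyz",degrees=True);print(e.round(1))
    for k in(-19,60,100):print(solve_ik(list(g+k*n),list(e)))
    for w in(26,0,-26): 
        e2=Ro.from_matrix(np.column_stack([s*np.array([-np.sin(np.radians(w)),np.cos(np.radians(w)),0]),s*np.array([np.cos(np.radians(w)),np.sin(np.radians(w)),0]),[0,0,-1]])); print(w,np.linalg.det(e2.as_matrix()),solve_ik([510,-9,200],list(e2.as_euler("xyz",degrees=True))))
E
```

```text
[109 106 168]
[107 153 175]
side 883 n [-0.5 -0.2  0.8] tilt 32.003745323215654 yaw of n -153.8371784675572 rms 0.627114396816504 ell ((217.5811767578125, 218.9362030029297), (29.334529876708984, 49.82189178466797), 125.40580749511719) ctr [576.7 332.9  89.8]
 handle n 162 mean [564.5 326.1 121.1] h [25.3 35.6 38.4] dir [-0.4  0.9 -0. ] extent 100.79009193163031
top 1409 n [-0.5 -0.2  0.8] tilt 31.85397228109701 yaw of n -153.88625026632843 rms 1.1580299456748353 ell ((203.31637573242188, 166.21939086914062), (43.01446533203125, 46.242393493652344), 66.73328399658203) ctr [585.1 328.5  91.3]
 handle n 155 mean [567.6 321.3 121.6] h [27.4 36.7 39.8] dir [-0.4  0.9  0. ] extent 97.35087990284714
top z hist [770 565  83 204   7   0   0   0   0   0   0   1 911 122 159  54  37 101 122   0   0]
side z hist [210 361  40 245 149 334  82  34  25   3   0   2 195 198 219 213 218 222 109   0   0]
[[-747 -742 -749 -754 -753 -758 -747 -753 -744 -750 -755 -757 -745   46   79 -751 -749 -749 -750 -753 -750 -746 -752 -752 -748 -751 -750 -749 -746 -758]
 [-748 -751 -751 -752 -747 -745 -750 -749 -752 -7
[... 612 characters left out ...]
560831e+00  1.03551475e+02 -2.54444375e-14
  7.21729169e+01  1.16363220e+01]
[-148.    0.  -64.]
[ 16.84124604  16.21056823 109.87711503  12.60590371  22.73584076
 160.56012257]
[ 15.98439047   4.42895659 114.1583726   10.54768543  30.22969316
 162.34261062]
[ 15.4854419   -1.52745252 115.67507019   9.78547477  34.678655
 162.98260175]
26 0.9999999999999999 [-1.43636780e+01  4.27560831e+00  1.03551475e+02 -2.54444375e-14
  7.21729169e+01  1.39636322e+02]
0 0.9999999999999993 [-1.43636780e+01  4.27560831e+00  1.03551475e+02 -2.54444375e-14
  7.21729169e+01  1.65636322e+02]
-26 0.9999999999999999 [-1.43636780e+01  4.27560831e+00  1.03551475e+02 -2.54444375e-14
  7.21729169e+01 -1.68363678e+02]
```

```bash
cat > b.py <<'E'
from station import *
import numpy as np
np.set_printoptions(precision=1,suppress=True)
a,t=np.radians([26.1,32]);n=np.array([-np.sin(t)*np.cos(a),-np.sin(t)*np.sin(a),np.cos(t)])
g=np.array([584.8,329,91.2])+27*n; o=[148,0,116.1]
print(g)
s=observe();p=s["ee_pos"]
movel([p[0],p[1],330],max_speed=250)
move_to(list(g+110*n),o)
print("t",observe()["time"])
movel(list(g+20*n),max_speed=200)
f0=observe()["ft_force"]
hit=movel(list(g-18*n),max_speed=60,contact_N=6)
s=observe();print(hit,s["ee_pos"],(s["ee_pos"]-g)@n,s["ft_force"]-f0)
if not hit:
    gripper_to(0,45)
    s=observe();print("grip",s["opening"],s["finger_force"],s["ft_force"]-f0,s["time"])
E
python3 b.py
```

```text
[572.  322.7 114.1]
t 4.3583
False [580.5 326.9  98.6] -18.159128191436587 [ 0.   0.3 -0.3]
grip 12.903248172942822 44.99250825494528 [-3.5 -2.3  2.4] 6.8667
```

```bash
cat > c.py <<'E'
from station import *
import numpy as np,cv2
np.set_printoptions(precision=1,suppress=True)
a,t=np.radians([26.1,32]);n=np.array([-np.sin(t)*np.cos(a),-np.sin(t)*np.sin(a),np.cos(t)])
p=observe()["ee_pos"]
movel(list(p+30*n),max_speed=60)
movel(list(p+120*n),max_speed=150)
s=observe();print(s["opening"],s["finger_force"],s["ft_force"],s["ee_pos"])
# level above the pot: underside 28 mm below the TCP
move_to([510.3,-9.3,171+40+28],[180,0,116.1])
wait(0.3)
s=observe();print(s["opening"],s["ft_force"],s["torque"],s["ee_pos"],s["tcp_rot"],s["time"])
import pickle
D={k:get_image(k) for k in("side","top")};pickle.dump(D,open("im2.pkl","wb"))
t=[cv2.resize(D[k]["frame"][v-36:v+36,u-36:u+36,::-1],None,fx=5.5,fy=5.5,interpolation=cv2.INTER_CUBIC) for k,(u,v) in {"side":(270,133),"top":(309,185)}.items()]
cv2.imwrite("pics/hover.png",np.hstack(t))
E
python3 c.py
```

```text
13.271597108196957 45.00212341547012 [ 0.2  0.1 -5.2] [522.5 298.6 199.3]
13.222631596092763 [-1.  -0.  -4.2] [ 0.  -0.1  0. ] [510.2  -8.5 238.9] [180.   -0.  116.2] 9.7417
```

View pics/hover.png

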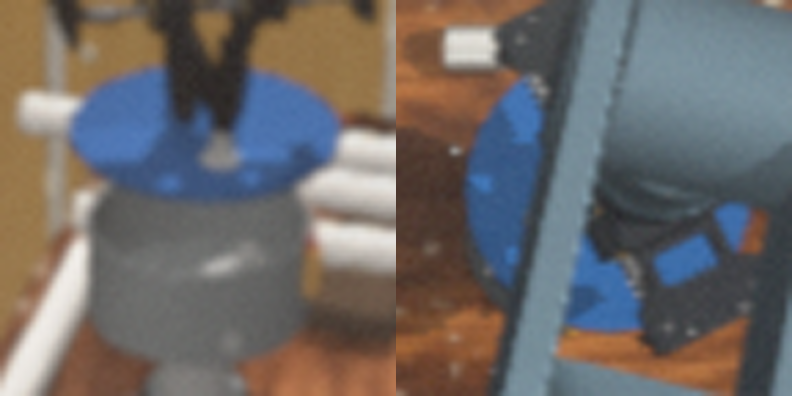

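The cover hangs level over the pot. It is whole in the side crop (centre about 205,135) and partly hidden by the arm in the top crop. I'll measure where its axis actually is against the TCP.

```bash
cat > d.py <<'E'
from station import *
from h import *
from scipy.optimize import least_squares
np.set_printoptions(precision=1,suppress=True,linewidth=200)
s=observe();print(s["ee_pos"])
for n in("side","top"):
    L=[get_image(n) for _ in range(5)]
    d=dict(L[0],depth=np.median([l["depth"] for l in L],0),frame=np.mean([l["frame"] for l in L],0).round().astype(np.uint8))
    c=cloud(d);m=blue(d); 
    if n=="top": m=cv2.inRange(cv2.cvtColor(d["frame"],cv2.COLOR_RGB2HSV),(100,120,40),(130,255,255))>0
    m&=np.hypot(c[...,0]-510,c[...,1]+9)<95; m&=abs(c[...,2]-231)<25
    e=cv2.erode(m.astype(np.uint8),np.ones((3,3)))>0; p=c[e]
    for _ in range(5):
        mu=p.mean(0);nn=np.linalg.svd(p-mu,full_matrices=False)[2][2];nn*=np.sign(nn[2]);r=(p-mu)@nn;p=p[abs(r)<max(1.5,2*r.std())]
    print(n,"plane z at axis",mu[2]-(nn[0]*(510-mu[0])+nn[1]*(-9-mu[1]))/nn[2],"normal",nn.round(3),"n",len(p))
    h=cv2.convexHull(np.argwhere(m)[:,::-1].astype(np.int32))[:,0].astype(float)
    P=np.array([hit(d,q,np.array([0,0,231.]),np.array([0,0,1.])) for q in h])
    f=lambda x:np.hypot(P[:,0]-x[0],P[:,1]-x[1])-77.
    q=least_squares(f,[510,-9],loss="soft_l1",f_scale=1.5);print(q.x,q.fun)
E
python3 d.py
```

```text
[510.3  -8.8 239. ]
side plane z at axis 230.61135096437917 normal [-0. -0.  1.] n 510
[508.2  -3.3] [-3.5 -3.1 -3.4 -1.7 -1.5 -0.6  0.4 -0.2 -0.3 -3.1 -3.  -2.4 -2.8 -3.3 -2.1 -1.1 -1.8 -1.6 -1.1 -2.  -1.9]
top plane z at axis 230.35133525081622 normal [-0. -0.  1.] n 279
[511.6 -10.4] [-1.7 -2.3 -2.9 -9.3 -0.1 -0.5 -1.  -0.5  0.2  0.2  0.2 -0.2 -0.3 -0.5 -1.8 -2.1 -2.5 -3.2 -2.4 -4.1 -5.6 -2.3]
```

```bash
cat > e.py <<'E'
from station import *
from h import *
from scipy.optimize import least_squares
np.set_printoptions(precision=1,suppress=True,linewidth=200)
for n in("side","top"):
    L=[get_image(n) for _ in range(6)]
    d=dict(L[0],depth=np.median([l["depth"] for l in L],0),frame=np.mean([l["frame"] for l in L],0).round().astype(np.uint8))
    c=cloud(d); m=(abs(c[...,2]-230.5)<5)&(np.hypot(c[...,0]-510,c[...,1]+9)<95)
    if n=="top": m&=cv2.inRange(cv2.cvtColor(d["frame"],cv2.COLOR_RGB2HSV),(100,120,40),(130,255,255))>0
    k,l,s,_=cv2.connectedComponentsWithStats(m.astype(np.uint8))
    if n=="side": m=l==1+np.argmax(s[1:,4])
    h=cv2.convexHull(np.argwhere(m)[:,::-1].astype(np.int32))[:,0].astype(float)
    P=np.array([hit(d,q,np.array([0,0,230.5]),np.array([0,0,1.])) for q in h])
    q=least_squares(lambda x:np.hypot(P[:,0]-x[0],P[:,1]-x[1])-x[2],[510,-9,77],loss="soft_l1",f_scale=1.)
    print(n,m.sum(),q.x,q.fun)
    # row/column extents in the wide direction (side): widest rows, midpoint
    if n=="side":
        us=np.argwhere(m)[:,1];print("u range",us.min(),us.max(),"v",np.argwhere(m)[:,0].min(),np.argwhere(m)[:,0].max())
        for x,y in((510.3,-9.3),): 
            w=d["world_to_cam"]@[x,y,230.5,1];uv=d["intrinsics"]@w[:3];print("expected uv",uv[:2]/uv[2])
E
python3 e.py
```

```text
side 818 [507.8  -7.2  78.8] [-1.2 -1.3 -0.6  1.4  2.8  0.8  1.2  1.   0.2 -1.1 -1.9 -2.3 -1.4 -0.1 -0.2  1.3  0.8  1.4  0.3  0.4 -0.6 -1.1]
u range 247 296 v 109 132
expected uv [270.5 119.3]
top 523 [509.2  -8.8  74.3] [ 2.6  0.3 -6.9  0.4 -0.3 -1.  -0.6  0.1  0.4  0.4  0.2  0.6  0.7 -0.1 -0.1 -0.2 -0.5 -0.5 -1.6  1.7]
```

```bash
cat > f.py <<'E'
from station import *
import numpy as np
np.set_printoptions(precision=1,suppress=True)
movel([512,-10.2,207],max_speed=80); wait(0.3)
f0=observe()["ft_force"];print(f0)
for z in(196,190,180):
    h=movel([512,-10.2,z],max_speed=15,contact_N=3)
    s=observe();print(z,h,s["ee_pos"],s["ft_force"]-f0,s["torque"],s["time"])
    if h:break
E
python3 f.py
```

```text
[ 0.2  0.3 -4.4]
196 False [512.1 -10.2 196.1] [-0.7 -0.8 -0.5] [-0.  -0.1 -0. ] 12.675
190 False [511.9 -10.2 189.9] [-1.  -0.4 -0.2] [-0.  -0.1 -0.1] 13.225
180 True [512.1 -10.2 184.4] [ 2.9 -0.6  6.9] [-0.  -0.4  0. ] 13.6667
```

Contact came at TCP z≈185, where seating was predicted (186), so the plug is in the mouth. Next I'll check that it has settled and is level before opening.

```bash
cat > g.py <<'E'
from station import *
from h import *
np.set_printoptions(precision=2,suppress=True)
wait(0.2);s=observe();print(s["ee_pos"],s["ft_force"],s["torque"],s["time"])
L=[get_image("side") for _ in range(6)]
d=dict(L[0],depth=np.median([l["depth"] for l in L],0))
c=cloud(d);m=blue(d)&(np.hypot(c[...,0]-510,c[...,1]+9)<95)
p=c[cv2.erode(m.astype(np.uint8),np.ones((3,3)))>0];p=p[abs(p[:,2]-np.median(p[:,2]))<10]
for _ in range(5):
    mu=p.mean(0);nn=np.linalg.svd(p-mu,full_matrices=False)[2][2];nn*=np.sign(nn[2]);r=(p-mu)@nn;p=p[abs(r)<max(1.5,2*r.std())]
print("flange top z",mu[2],"n",nn,"tilt",np.degrees(np.arccos(nn[2])))
cv2.imwrite(f"pics/seat{int(s['time']*10)}.png",cv2.resize(d["frame"][97:181,214:326,::-1],None,fx=6,fy=6,interpolation=cv2.INTER_CUBIC))
E
python3 g.py; ls pics
```

```text
[512.03 -10.16 184.31] [ 4.3  -0.61  1.86] [-0.17 -0.63 -0.01] 13.8667
flange top z 175.89280868888807 n [-0. -0.  1.] tilt 0.1966279104489578
hover.png
pot.png
seat138.png
side0.png
top0.png
```

```bash
python3 - <<'E'
from station import *
import numpy as np
np.set_printoptions(precision=2,suppress=True)
p=observe()["ee_pos"]
for dx in(1,):
    movel([p[0]+dx,p[1],p[2]],max_speed=10);wait(.1);s=observe();print(dx,s["ft_force"],s["torque"],s["ee_pos"])
gripper_to(80)
s=observe();print(s["opening"],s["ft_force"],s["time"])
movel([p[0]+1,p[1],p[2]+60],max_speed=60)
movel([p[0]+1,p[1],p[2]+180],max_speed=200)
print(observe()["ft_force"],observe()["time"])
E
python3 g.py; ls pics
```

```text
1 [-2.76 -0.95  4.9 ] [-0.3   0.32 -0.04] [511.67 -10.02 183.57]
80.34643429622062 [-0.16  0.19  0.06] 15.6667
[0.29 0.12 0.17] 17.5667
[511.94  -9.93 362.28] [-0.62 -0.55 -0.68] [-0.07 -0.06 -0.  ] 17.7667
flange top z 176.50217529179295 n [-0.  0.  1.] tilt 0.0932158126898109
hover.png
pot.png
seat138.png
seat177.png
side0.png
top0.png
```

View pics/seat177.png

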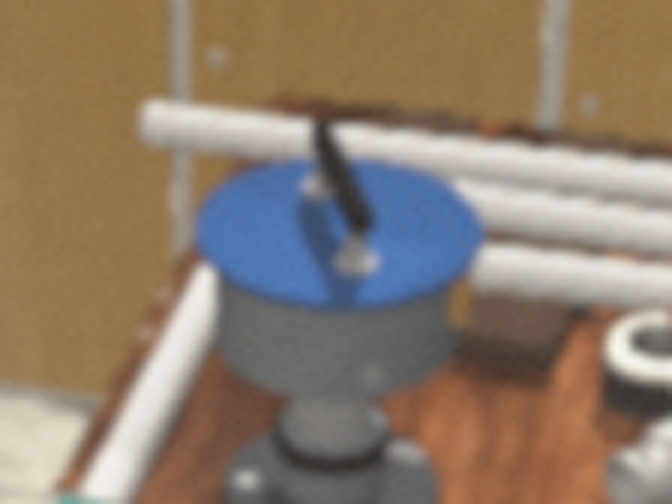

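The cover sits level and flush on the pot, with its centre at about (340,232) in the crop. No gap or red pin shows at the rim edge (455,300), and the gripper is clear.

```bash
python3 -c "
from station import *
print(sign_off())"
```

```text
the job is handed in; nothing more can be done
None
```

The cover is on the pot with its plug in the mouth, within 0.1° of level and at seated height. It was released and handed in at about 18 s. The pin was not measured directly; in the last picture no red shows above the rim.

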